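# Sort the clamp arms into left-hand and right-hand bins

## Robot

A 6-joint arm with a two-finger parallel gripper is mounted at the origin on the work surface. World frame = base frame: x ahead of the robot, y to its left, z up, the work surface at z = 0. Lengths are in m, angles in rad, forces in N, time in s.
With the tool pointing down it reaches from about 0.35 to 0.975 m from the base axis. Payload 7.1 kg.
Tool frame: the origin (TCP) lies at the very end of the fingers, on their centre line; the grasp point (between the pads) lies 19 mm behind it (manip.hold_point_z is the distance from the TCP to the grasp point, in m); z points along the fingers, y is the line along which they close (so a half turn about z gives the same grasp; the last joint's range is limited). The gripper opens to 88 mm and grips with 3 to 60 N. Pads are 20 mm wide; open, the fingers measure 115 mm over their backs; the gripper's body (75 mm by 178 mm) begins 61 mm behind the grasp point.
Start: joints at [-0.019, 0.423, 1.63, -0, 1.089, -0.019], TCP at [0.625, 0, 0.223] pointing down, gripper open.
Joint ranges: [-3, 3], [-0.9, 2.11], [0.09, 2.58], [-1.31, 4.45], [0.11, 2.69], [-2.54, 2.54]. Speed limits (rad/s): [2.39, 2.39, 3.01, 3.14, 3.14, 3.14].

## Interface

Orientations are given as a unit quaternion [w, x, y, z].
In Python, from plant import manip gives the robot as it stands. The module is installed in compiled form; this text tells all that it offers.
- The arm moves only by the tool play_rows, never from a script. Its argument "motion" is a list of rows, each a list of 7 numbers: the opening, from 0 (shut) to 1 (fully open), then the shift along the tool's x, y, z in mm, then the turn, a rotation vector about the tool's x, y, z in degrees. In form: [[gripper, tx, ty, tz, wx, wy, wz], ...]. A call has 1 to 20 rows; each row is the pose to reach, as a shift and turn from the pose commanded when the call began, along the tool's axes at that moment; what a row does not reach only later rows make up. A row lasts 1/12 s, in which the tool goes at most 41.7 mm and 7.16 degrees, less where a joint would pass 70% of its speed; a pose out of reach is approached as far as the arm can. A call with a gripper value outside its range is refused whole. The fingers move at their own pace and stop on an object; "squeeze" is the grip in N (left out, the last holds). Time passes only in rows, so rows that repeat a pose let the fingers close. It gives the time, the measured TCP pose, the force, the opening and the grip force at its end, in the units of the state.
- manip.get_state(): the state, without advancing time (a new reading comes with each control period).
- manip.get_image(name): name is "scene" or "side" or "wrist"; returns a dict with "frame" (480x640x3 uint8, blue, green, red), "depth" (480x640 float32, m along the optical axis (not along the pixel's ray), 0 where there is no reading), "camera_matrix" (3x3 intrinsics, pixels), "k1" (the pictures are not rectified: a ray, as slopes to the right and down, at radius r is drawn at 1 + k1 r^2 times it, then the intrinsics apply), "rvec" (rotation vector, rad) and "tvec" (3), from world to camera coordinates, as OpenCV has them; the wrist camera has in their place "tool_from_camera" (4x4, takes a point from camera to tool coordinates, whose origin is the TCP and whose axes are the flange's). Camera axes: x right, y down, z forward; pixel columns grow to the right and rows downward; lengths in m; the calibration is good to about 2 mm. A picture is of the moment at which its call begins: read the wrist's pose just before it.
- manip.sign_off(): hands the job in; it is judged then, once.
Trained networks look in the newest picture that a camera, given by its name, has taken for a name from the list of things; names that differ only in an ending like _2 or _b are one class to them, and where a whole thing is asked for, a point or a joint stands for the part that bears it (a point fixed in the world has none). Each returns a list of dicts, best first, with "score" (0 to 1); they miss things now and then, are a little off and sometimes report something else, mostly with a low value. They report only what shows in the picture. A call takes as long as a camera call.
- manip.masks_of(camera, target): "pixels" (480x640 bool, what is visible of it) and "pixel" ([column, row] in pixels, amid what is visible of it).
- manip.mark_of(camera, target): "pixel" ([column, row] in pixels: a listed point, or the origin of a listed thing).
The state is a dict: "time_s": time; "joints": joint angles; "qd": joint speeds; "effort": joint torques, N m; "tool_pos": TCP position; "orientation": TCP orientation; "contact_force": force on the tool from outside, world axes, zero at the start; "wrist_torque": the same for the moment, N m; "opening": finger opening in m; "gripper_force": force on a finger pad.
Only numpy, scipy, OpenCV 4.12 (cv2) and the standard library are available. Lean on these libraries where they do the work, as an engineer would, in place of code of your own. Each camera call takes 0.05 s, during which the arm holds its last target. There are 200 camera calls.

## Task

Gather the four L-shaped clamp arms from the bench into the two white bins: the two left-hand arms into the bin whose floor is printed with left-hand outlines, the two right-hand arms into the one with right-hand outlines. Lay them one to a compartment, flat on the floor with the stud up. Leave the T-shaped and the straight arm, the glass dish and the jar standing where they are.

Things in the scene. Friction and masses are not known exactly. Their poses are not given: they have to be found in the camera images.
- clamp_l1: One of two alike LEFT-HAND clamp arms, loose, flat, stud up: bare-metal flat plate 8 mm thick, 16 mm square stud standing on it (faces square to x, y), top at 52 mm; 50 to 100 g. Origin: underside, on the stud's axis; x along the leg to its foot end, z up. Leg x -40 to +30, y -9 to +9 mm. Foot x +12 to +30, y +9 to +36 mm: seen from above, looking along the leg to the foot end, it points left.
- clamp_l2: One of two alike LEFT-HAND clamp arms, loose, flat, stud up: bare-metal flat plate 8 mm thick, 16 mm square stud standing on it (faces square to x, y), top at 52 mm; 50 to 100 g. Origin: underside, on the stud's axis; x along the leg to its foot end, z up. Leg x -40 to +30, y -9 to +9 mm. Foot x +12 to +30, y +9 to +36 mm: seen from above, looking along the leg to the foot end, it points left.
- clamp_r1: One of two alike RIGHT-HAND clamp arms, loose, flat, stud up: bare-metal flat plate 8 mm thick, 16 mm square stud standing on it (faces square to x, y), top at 52 mm; 50 to 100 g. Origin: underside, on the stud's axis; x along the leg to its foot end, z up. Leg x -40 to +30, y -9 to +9 mm. Foot x +12 to +30, y -9 to -36 mm: seen from above, looking along the leg to the foot end, it points right.
- clamp_r2: One of two alike RIGHT-HAND clamp arms, loose, flat, stud up: bare-metal flat plate 8 mm thick, 16 mm square stud standing on it (faces square to x, y), top at 52 mm; 50 to 100 g. Origin: underside, on the stud's axis; x along the leg to its foot end, z up. Leg x -40 to +30, y -9 to +9 mm. Foot x +12 to +30, y -9 to -36 mm: seen from above, looking along the leg to the foot end, it points right.
- tee: T-shaped look-alike, to be left: bare-metal flat plate 8 mm thick, 16 mm square stud standing on it (faces square to x, y), top at 52 mm; 50 to 100 g. Origin: underside, on the stud's axis; x along the leg to its foot end, z up. Leg x -40 to +30, y -9 to +9 mm. Foot on both sides, x +12 to +30, y -36 to +36 mm.
- bar: Straight look-alike without a foot, to be left: bare-metal flat plate 8 mm thick, 16 mm square stud standing on it (faces square to x, y), top at 52 mm; 50 to 100 g. Origin: underside, on the stud's axis; x along the leg to its foot end, z up. Leg x -40 to +30, y -9 to +9 mm. 
- bin_l: LEFT-HAND bin: fixed white tray 118 (x) by 180 (y) by 22 mm, a black left-hand L printed on the floor of both compartments (foot end +x, foot to +y; arms need not match it). Origin: centre of underside. Floor top 4 mm; walls and divider (y = 0) 4 mm thick, 22 mm high; compartments 110 (x) by 84 (y) mm, centred at y = +44 and -44 mm.
- bin_r: RIGHT-HAND bin: fixed white tray 118 (x) by 180 (y) by 22 mm, a black right-hand L printed on the floor of both compartments (foot end +x, foot to -y; arms need not match it). Origin: centre of underside. Floor top 4 mm; walls and divider (y = 0) 4 mm thick, 22 mm high; compartments 110 (x) by 84 (y) mm, centred at y = +44 and -44 mm.
- dish: Loose open glass dish, 84 mm across the rim, 18 mm high, standing on the bench; bystander. Origin: centre of its underside, z up.
- jar: Loose small amber glass jar with a white cap, 40 mm diameter, 60 mm high, standing on the bench; bystander. Origin: centre of its underside, z up.

How it is judged:
At the end, for the whole second after the job is handed in: Each L arm is in its own hand's bin, one per compartment (stud axis inside it), underside within 4 mm of the bin floor, stud up within 0.1 rad, at rest. The T-shaped arm, straight arm, dish and jar stand upright within 15 mm of their start (x of clamp_l1 in the frame of bin_l between -0.052 and 0.052 m and z of clamp_l1 in the frame of bin_l between 0 and 0.008 m and angle between each of clamp_l1, clamp_l2, clamp_r1, clamp_r2, tee, bar, dish, jar's own z axis and vertical below 0.1 rad and linear speed of each of clamp_l1, clamp_l2, clamp_r1, clamp_r2 below 0.02 m/s and angular speed of each of clamp_l1, clamp_l2, clamp_r1, clamp_r2 below 0.2 rad/s and x of clamp_l2 in the frame of bin_l between -0.052 and 0.052 m and z of clamp_l2 in the frame of bin_l between 0 and 0.008 m and ((y of clamp_l1 in the frame of bin_l between 0.004 and 0.084 m and y of clamp_l2 in the frame of bin_l between -0.084 and -0.004 m) or (y of clamp_l2 in the frame of bin_l between 0.004 and 0.084 m and y of clamp_l1 in the frame of bin_l between -0.084 and -0.004 m)) and x of clamp_r1 in the frame of bin_r between -0.052 and 0.052 m and z of clamp_r1 in the frame of bin_r between 0 and 0.008 m and x of clamp_r2 in the frame of bin_r between -0.052 and 0.052 m and z of clamp_r2 in the frame of bin_r between 0 and 0.008 m and ((y of clamp_r1 in the frame of bin_r between 0.004 and 0.084 m and y of clamp_r2 in the frame of bin_r between -0.084 and -0.004 m) or (y of clamp_r2 in the frame of bin_r between 0.004 and 0.084 m and y of clamp_r1 in the frame of bin_r between -0.084 and -0.004 m)) and distance of each of tee, bar, dish, jar from where it was at the start of the episode below 0.015 m); the robot touches nothing.
It fails at once if the T-shaped arm is moved more than 20 mm (distance of tee from where it was at the start of the episode above 0.02 m).
It fails at once if the straight arm is moved more than 20 mm (distance of bar from where it was at the start of the episode above 0.02 m).
It fails at once if the dish is moved more than 20 mm (distance of dish from where it was at the start of the episode above 0.02 m).
It fails at once if the jar is moved more than 20 mm (distance of jar from where it was at the start of the episode above 0.02 m).
It also fails if it takes over 93 s, if anything falls off the work surface, if the arm or the gripper's body presses on something with over 40 N, if the wrist force passes 120 N, or if a joint passes its speed limit or range.

## Working session

There is one attempt and no reset: what is moved stays moved. The work goes in short steps, Python scripts to look and compute and a tool call to move; the robot and the scene stay as the last step left them, time stands still between calls to the robot, and variables do not carry over. Pictures are saved under pics/ and viewed, at most 14 in all, crops included, and the job is handed in when it is done.

Besides the shell and the picture viewer there is one more tool, called after ">>>" as name(argument=value, ...), one argument or row to a line, values as JSON. play_rows: Moves the arm, as the interface text tells. Its arguments: {"type":"object","properties":{"motion":{"type":"array","items":{"type":"array","items":{"type":"number"}}},"squeeze":{"type":"number"}},"required":["motion"]}

```bash
mkdir -p pics && python3 - <<'E'
from plant import manip
import cv2, numpy as np
for n in ["scene","side"]:
    d=manip.get_image(n); cv2.imwrite(f"pics/{n}0.png",d["frame"])
    R,_=cv2.Rodrigues(np.array(d["rvec"])); print(n,-R.T@np.array(d["tvec"]).ravel(),R[2],d["k1"],d["camera_matrix"])
d=manip.get_image("wrist");cv2.imwrite("pics/w0.png",d["frame"]);print(d["tool_from_camera"]);print(manip.get_state())
E
```

```text
scene [1.21760939 0.15050437 0.53365182] [-0.79726749 -0.18178812 -0.57560197] -0.08785340476872351 [[435.84825479   0.         315.4638745 ]
 [  0.         435.84825479 243.50593348]
 [  0.           0.           1.        ]]
side [ 0.48914276 -1.05426171  0.7914402 ] [ 0.05376179  0.81125186 -0.58221997] -0.15669028960421624 [[616.50094479   0.         315.94656311]
 [  0.         616.50094479 234.79340406]
 [  0.           0.           1.        ]]
[[ 8.59340399e-04 -9.63799203e-01 -2.66627750e-01  7.26638845e-02]
 [ 9.99999337e-01  6.23729619e-04  9.68352764e-04 -2.56375574e-04]
 [-7.66993998e-04 -2.66628406e-01  9.63799100e-01 -1.61756347e-01]
 [ 0.00000000e+00  0.00000000e+00  0.00000000e+00  1.00000000e+00]]
{'time_s': 0.15, 'joints': array([-1.90026441e-02,  4.23694133e-01,  1.63052082e+00, -9.63385151e-07,
        1.08858851e+00, -1.90474755e-02]), 'qd': array([-0.00064249, -0.0022885 , -0.00359203, -0.00053125,  0.0003703 ,
        0.00168053]), 'effort': array([ 9.52650989e-04, -5.44981134e+01, -2.73919362e+01,  6.45430083e-02,
        2.04369903e-02, -3.19723256e-05]), 'tool_pos': array([6.24559329e-01, 3.21771585e-05, 2.22059759e-01]), 'orientation': array([-4.35855360e-04,  7.07090643e-01,  7.07122660e-01, -4.20170901e-04]), 'contact_force': array([-0.64078904,  1.23134875,  0.3524393 ]), 'wrist_torque': array([ 0.0153184 , -0.01382547,  0.00703408]), 'gripper_force': 0.0, 'opening': 0.087728285071005}
```

View pics/scene0.png

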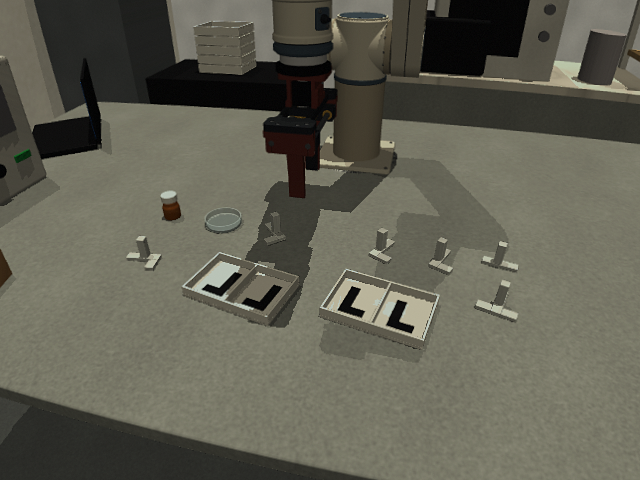

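View pics/side0.png

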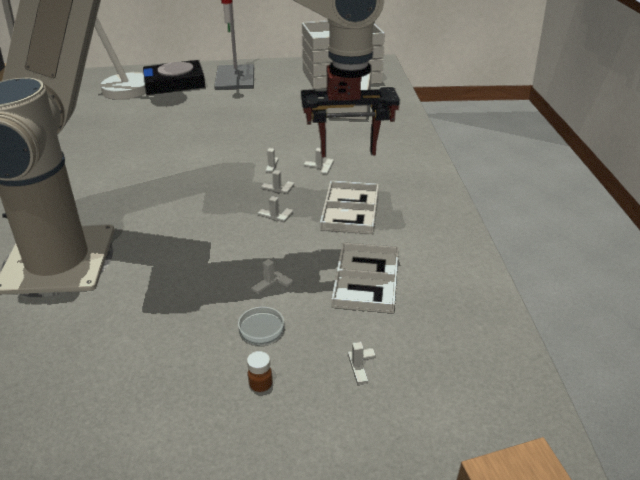

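```bash
cat > h.py <<'E'
from plant import manip
import cv2, numpy as np
from scipy.spatial.transform import Rotation as Ro
def cam(n):
    s=manip.get_state(); d=manip.get_image(n)
    if n=="wrist":
        w,x,y,z=s["orientation"]; T=np.eye(4); T[:3,:3]=Ro.from_quat([x,y,z,w]).as_matrix(); T[:3,3]=s["tool_pos"]
        E=np.linalg.inv(T@np.array(d["tool_from_camera"])); d["R"],d["t"]=E[:3,:3],E[:3,3]
    else: d["R"]=cv2.Rodrigues(np.array(d["rvec"]))[0]; d["t"]=np.array(d["tvec"]).ravel()
    return d
def proj(d,P):
    return cv2.projectPoints(np.asarray(P,float).reshape(-1,1,3),cv2.Rodrigues(d["R"])[0],d["t"],d["camera_matrix"],np.array([d["k1"],0,0,0.]))[0][:,0]
def unproj(d,px,z):
    u=cv2.undistortPoints(np.array(px,float).reshape(-1,1,2),d["camera_matrix"],np.array([d["k1"],0,0,0.]))[:,0]
    r=np.c_[u,np.ones(len(u))]@d["R"]; c=-d["R"].T@d["t"]
    return c+r*((z-c[2])/r[:,2])[:,None]
def top(d,z,x0,x1,y0,y1,mm):   # up=+x, left=+y
    xs=np.arange(x1,x0,-mm/1000); ys=np.arange(y1,y0,-mm/1000)
    Y,X=np.meshgrid(ys,xs); p=proj(d,np.c_[X.ravel(),Y.ravel(),np.full(X.size,z)]).astype(np.float32).reshape(*X.shape,2)
    return cv2.remap(d["frame"],p[...,0],p[...,1],cv2.INTER_CUBIC)
E
python3 - <<'E'
from h import *
for n in ["scene","side"]:
    d=cam(n)
    for z,l in [(0.008,"a")]:
        im=top(d,z,.42,.9,-.4,.4,1.0)
        for k in range(8): cv2.line(im,(k*100,0),(k*100,480),(0,120,0),1)
        for k in range(5): cv2.line(im,(0,k*100),(800,k*100),(0,120,0),1)
        cv2.imwrite(f"pics/top_{n}.png",im)
    for t in ["clamp_l1","clamp_r1","tee","bar","dish","jar","bin_l","bin_r"]:
        for m in manip.mark_of(n,t): print(n,t,round(m["score"],2),np.round(m["pixel"]),unproj(d,m["pixel"],0)[0].round(3))
E
```

```text
scene clamp_l1 0.94 [437. 261.] [0.486 0.236 0.   ]
scene clamp_l1 0.78 [379. 250.] [0.474 0.117 0.   ]
scene clamp_r1 0.74 [276. 234.] [ 0.462 -0.11   0.   ]
scene clamp_r1 0.64 [145. 260.] [ 0.609 -0.346  0.   ]
scene tee 0.65 [497. 304.] [0.593 0.343 0.   ]
scene bar 0.95 [494. 263.] [0.469 0.349 0.   ]
scene dish 0.93 [226. 224.] [ 0.445 -0.236  0.   ]
scene jar 0.84 [173. 216.] [ 0.443 -0.372  0.   ]
scene jar 0.21 [277. 230.] [ 0.447 -0.114  0.   ]
scene bin_l 0.92 [380. 312.] [0.657 0.137 0.   ]
scene bin_l 0.59 [244. 289.] [ 0.652 -0.116  0.   ]
scene bin_r 0.92 [380. 312.] [0.657 0.137 0.   ]
scene bin_r 0.59 [244. 289.] [ 0.652 -0.116  0.   ]
side clamp_l1 0.94 [273. 215.] [0.47  0.137 0.   ]
side clamp_l1 0.89 [279. 192.] [0.484 0.238 0.   ]
side clamp_r1 0.68 [355. 369.] [ 0.6   -0.349  0.   ]
side clamp_r1 0.64 [267. 280.] [ 0.453 -0.099  0.   ]
side tee 0.85 [317. 168.] [0.586 0.347 0.   ]
side bar 0.57 [365. 281.] [ 0.648 -0.117  0.   ]
side bar 0.55 [274. 167.] [0.475 0.36  0.   ]
side dish 0.72 [259. 333.] [ 0.437 -0.248  0.   ]
side jar 0.85 [260. 385.] [ 0.438 -0.371 -0.   ]
side bin_l 0.88 [365. 281.] [ 0.649 -0.117  0.   ]
side bin_l 0.72 [348. 211.] [0.644 0.137 0.   ]
side bin_r 0.88 [365. 281.] [ 0.649 -0.117  0.   ]
side bin_r 0.72 [348. 211.] [0.644 0.137 0.   ]
```

View pics/top_scene.png

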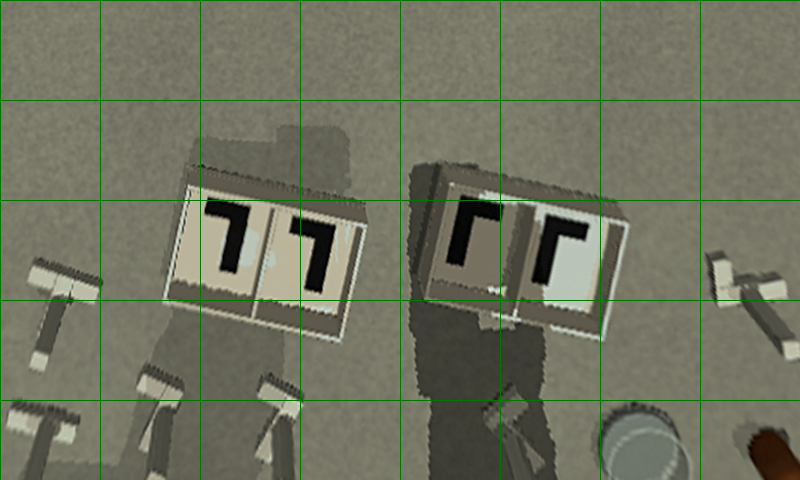

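View pics/top_side.png

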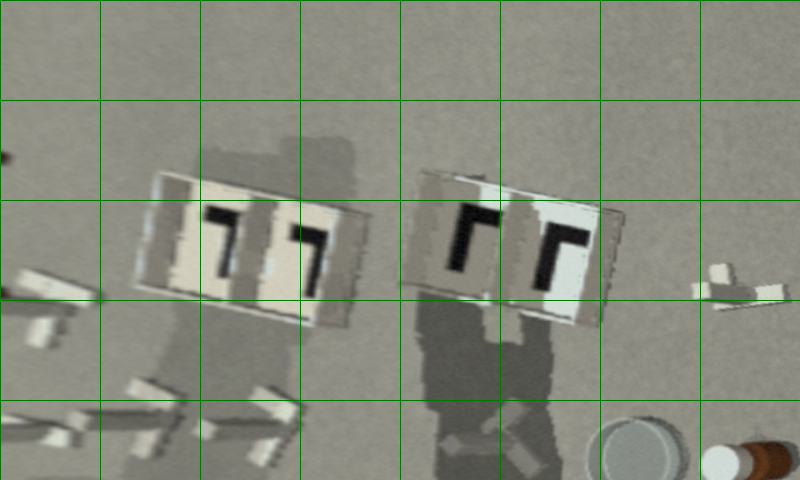

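>>> play_rows(
  motion=[
    [1, 40, -25, 0, 0, 0, 0],
    [1, 80, -50, 0, 0, 0, 0],
    [1, 120, -75, 0, 0, 0, 0],
    [1, 160, -100, 0, 0, 0, 0],
    [1, 200, -125, 0, 0, 0, 0],
    [1, 200, -125, 0, 0, 0, 0],
    [1, 200, -125, 0, 0, 0, 0],
  ],
)

```text
time_s: 1.63
tool_pos: [0.4973, 0.2035, 0.2228]
orientation: [-0.001, 0.706, 0.708, -0.0]
contact_force: [0.4, -0.3, -0.6]
opening: 0.0883
gripper_force: 0.0
```

```bash
cat >> h.py <<'E'
def cloud(d):
    v,u=np.nonzero(d["depth"]>0); u0=cv2.undistortPoints(np.c_[u,v].astype(float).reshape(-1,1,2),d["camera_matrix"],np.array([d["k1"],0,0,0.]))[:,0]
    z=d["depth"][v,u]; return (np.c_[u0*z[:,None],z]-d["t"])@d["R"]
def shape(side):
    return np.array([[-40,-9],[30,-9],[30,36],[12,36],[12,9],[-40,9]],float)*[1,1 if side=="l" else -1]
def fit(P,x,y,side,zoff=0):
    Q=P[np.hypot(P[:,0]-x,P[:,1]-y)<.06]; st=Q[(Q[:,2]>.045)&(Q[:,2]<.06)]
    st=st[np.hypot(*(st[:,:2]-np.median(st[:,:2],0)).T)<.016]
    c=(st[:,:2].min(0)+st[:,:2].max(0))/2; c=.5*c+.5*st[:,:2].mean(0)
    q=Q[(Q[:,2]>.0045)&(Q[:,2]<.012),:2]; q=(q-c)*1000
    def img(pts):
        m=np.zeros((140,140),np.uint8); cv2.fillPoly(m,[np.round(pts+70).astype(int)],255); return m
    g=np.zeros((140,140),np.float32); i=np.round(q+70).astype(int); i=i[((i>=0)&(i<140)).all(1)]; g[i[:,1],i[:,0]]=1
    g=cv2.morphologyEx(g,cv2.MORPH_CLOSE,np.ones((3,3)))
    best=None
    for a in np.arange(0,360,2):
        r=Ro.from_euler("z",a,degrees=True).as_matrix()[:2,:2]
        s=shape(side)@r.T
        for dx in range(-6,7,1):
            for dy in range(-6,7,1):
                m=img(s+[dx,dy])>0; sc=(2*g[m].sum()-g.sum())-0.3*(m.sum()-g[m].sum())
                if best is None or sc>best[0]: best=(sc,a,dx,dy,g[m].sum(),g.sum(),m.sum())
    return c.round(4),len(st),len(q),best
E
python3 - <<'E'
from h import *
d=cam("wrist"); cv2.imwrite("pics/w1.png",d["frame"]); print(d["camera_matrix"]); P=cloud(d); print(P.shape,P.min(0),P.max(0),manip.get_state()["tool_pos"])
np.save("P1.npy",P)
f=P[np.abs(P[:,2])<.004]; print("floor",f[:,2].mean(),f[:,2].std())
for x,y in [(.476,.127),(.485,.237)]: print(fit(P,x,y,"l"),fit(P,x,y,"r")[3][0])
E
```

```text
[[394.82970409   0.         314.69554934]
 [  0.         394.82970409 235.41410967]
 [  0.           0.           1.        ]]
(305977, 3) [ 0.1582899  -0.11449707 -0.00409363] [0.84596827 0.38527745 0.34063432] [0.49871476 0.2019988  0.22289974]
floor -9.212756326855164e-05 0.0010171225622022343
(array([0.4736, 0.1211]), 324, 1366, (np.float64(1329.6), np.int64(330), 0, -1, np.float32(1460.0), np.float32(1468.0), np.int64(1868))) 553.2
(array([0.4825, 0.2392]), 372, 1667, (np.float64(1321.9), np.int64(336), 0, 0, np.float32(1447.0), np.float32(1465.0), np.int64(1804))) 491.8
```

View pics/w1.png

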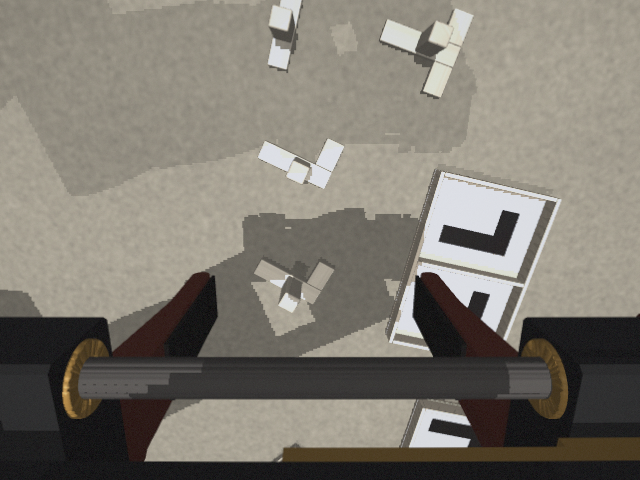

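```bash
python3 - <<'E'
from h import *
C={n:cloud(cam(n)) for n in ["scene","side"]}; C["wrist"]=np.load("P1.npy")
for n,P in C.items():
    f=P[(np.abs(P[:,2])<.004)&(P[:,0]>.4)&(P[:,0]<.8)&(abs(P[:,1])<.4)]; print(n,f[:,2].mean(),f[:,2].std())
    for b,y in [("l",.137),("r",-.117)]:
        Q=P[(P[:,2]>.017)&(P[:,2]<.027)&(np.hypot(P[:,0]-.65,P[:,1]-y)<.125)]
        if len(Q)>50: print(b,len(Q),cv2.minAreaRect((Q[:,:2]*1000).astype(np.float32)))
P=np.r_[C["scene"],C["side"]]
for x,y in [(.457,-.105),(.605,-.348)]:
    print(fit(P,x,y,"r"))
E
```

```text
scene -0.00024179986332670145 0.001488541544052825
l 994 ((651.3961791992188, 135.94203186035156), (179.9913330078125, 121.39299011230469), 77.56094360351562)
r 961 ((653.8807373046875, -119.43553924560547), (181.98094177246094, 122.18110656738281), 77.47383117675781)
side 0.0017862432298327154 0.0013363340218839267
l 675 ((647.3424072265625, 138.80886840820312), (188.7689971923828, 118.82281494140625), 77.56388854980469)
r 901 ((650.070556640625, -114.68431854248047), (191.1698760986328, 118.98694610595703), 77.52640533447266)
wrist 4.587081393509745e-05 0.0011036148388883882
l 3174 ((650.7757568359375, 137.25906372070312), (180.33856201171875, 120.18018341064453), 77.798583984375)
r 456 ((623.5043334960938, -34.629642486572266), (74.78500366210938, 38.50703811645508), 33.2537727355957)
(array([ 0.46  , -0.1113]), 127, 590, (np.float64(489.3), np.int64(44), 0, -1, np.float32(967.0), np.float32(1187.0), np.int64(1826)))
(array([ 0.6046, -0.3455]), 162, 678, (np.float64(923.8), np.int64(96), 0, 0, np.float32(1328.0), np.float32(1563.0), np.int64(1892)))
```

>>> play_rows(
  motion=[
    [0.6, 15, -6, 20, 0, 0, 6],
    [0.6, 30, -12, 50, 0, 0, 12],
    [0.6, 39, -17.5, 80, 0, 0, 18],
    [0.6, 39, -17.5, 110, 0, 0, 24],
    [0.6, 39, -17.5, 130, 0, 0, 24],
    [0.6, 39, -17.5, 155, 0, 0, 24],
    [0.6, 39, -17.5, 180, 0, 0, 24],
    [0.6, 39, -17.5, 195, 0, 0, 24],
    [0.6, 39, -17.5, 201, 0, 0, 24],
    [0.6, 39, -17.5, 201, 0, 0, 24],
    [0.6, 39, -17.5, 201, 0, 0, 24],
    [0, 39, -17.5, 201, 0, 0, 24],
    [0, 39, -17.5, 201, 0, 0, 24],
    [0, 39, -17.5, 201, 0, 0, 24],
    [0, 39, -17.5, 201, 0, 0, 24],
    [0, 39, -17.5, 201, 0, 0, 24],
    [0, 39, -17.5, 201, 0, 0, 24],
    [0, 39, -17.5, 201, 0, 0, 24],
  ],
  squeeze=25,
)

```text
time_s: 3.28
tool_pos: [0.4826, 0.2392, 0.022]
orientation: [0.0, 0.839, 0.545, 0.0]
contact_force: [-0.6, 0.1, 2.8]
opening: 0.0162
gripper_force: 25.0
```

>>> play_rows(
  motion=[
    [0, 0, 0, -15, 0, 0, 0],
    [0, 0, 0, -40, 0, 0, 0],
    [0, 0, 0, -70, 0, 0, 0],
    [0, 1, 20, -75, 0, 0, -3],
    [0, 2, 50, -75, 0, 0, -6],
    [0, 3, 85, -75, 0, 0, -9],
    [0, 4, 120, -75, 0, 0, -11.6],
    [0, 5, 155, -75, 0, 0, -11.6],
    [0, 6, 180, -75, 0, 0, -11.6],
    [0, 6, 194, -75, 0, 0, -11.6],
    [0, 6, 194, -70, 0, 0, -11.6],
    [0, 6, 194, -50, 0, 0, -11.6],
    [0, 6, 194, -30, 0, 0, -11.6],
    [0, 6, 194, -15, 0, 0, -11.6],
    [0, 6, 194, -8, 0, 0, -11.6],
    [0, 6, 194, -5, 0, 0, -11.6],
    [0, 6, 194, -5, 0, 0, -11.6],
    [0, 6, 194, -5, 0, 0, -11.6],
  ],
)

```text
time_s: 4.78
tool_pos: [0.6619, 0.166, 0.0269]
orientation: [0.0, 0.779, 0.627, 0.0]
contact_force: [-0.3, 0.7, -0.7]
opening: 0.0159
gripper_force: 25.0
```

>>> play_rows(
  motion=[
    [0.6, 0, 0, 0, 0, 0, 0],
    [0.6, 0, 0, 0, 0, 0, 0],
    [0.6, 0, 0, 0, 0, 0, 0],
    [0.6, 0, 0, 0, 0, 0, 0],
    [0.6, 0, 0, -10, 0, 0, 0],
    [0.6, 0, 0, -40, 0, 0, 0],
    [0.6, 0, 0, -70, 0, 0, 0],
    [0.6, -15, -30, -80, 0, 0, 5],
    [0.6, -30, -65, -80, 0, 0, 10],
    [0.6, -50, -100, -80, 0, 0, 15],
    [0.6, -70, -135, -80, 0, 0, 17.6],
    [0.6, -84, -165, -80, 0, 0, 17.6],
    [0.6, -84, -175, -80, 0, 0, 17.6],
    [0.6, -84, -175, -75, 0, 0, 17.6],
    [0.6, -84, -175, -55, 0, 0, 17.6],
    [0.6, -84, -175, -30, 0, 0, 17.6],
    [0.6, -84, -175, -10, 0, 0, 17.6],
    [0.6, -84, -175, 0, 0, 0, 17.6],
    [0.6, -84, -175, 5, 0, 0, 17.6],
    [0.6, -84, -175, 5, 0, 0, 17.6],
  ],
)

```text
time_s: 6.45
tool_pos: [0.4739, 0.1213, 0.0209]
orientation: [-0.0, 0.866, 0.5, -0.0]
contact_force: [0.1, -0.3, -1.4]
opening: 0.0526
gripper_force: 0.0
```

>>> play_rows(
  motion=[
    [0, 0, 0, 0, 0, 0, 0],
    [0, 0, 0, 0, 0, 0, 0],
    [0, 0, 0, 0, 0, 0, 0],
    [0, 0, 0, 0, 0, 0, 0],
    [0, 0, 0, 0, 0, 0, 0],
    [0, 0, 0, 0, 0, 0, 0],
    [0, 0, 0, 0, 0, 0, 0],
  ],
)

```text
time_s: 7.03
tool_pos: [0.4735, 0.1212, 0.0221]
orientation: [0.0, 0.866, 0.5, 0.0]
contact_force: [1.1, -0.5, 4.6]
opening: 0.016
gripper_force: 25.0
```

>>> play_rows(
  motion=[
    [0, 0, 0, -15, 0, 0, 0],
    [0, 0, 0, -40, 0, 0, 0],
    [0, 0, 0, -70, 0, 0, 0],
    [0, 7, 20, -75, 0, 0, -4],
    [0, 15, 50, -75, 0, 0, -8],
    [0, 25, 85, -75, 0, 0, -12],
    [0, 35, 120, -75, 0, 0, -16],
    [0, 44, 150, -75, 0, 0, -17.6],
    [0, 49, 163, -75, 0, 0, -17.6],
    [0, 49, 168, -75, 0, 0, -17.6],
    [0, 49, 168, -70, 0, 0, -17.6],
    [0, 49, 168, -50, 0, 0, -17.6],
    [0, 49, 168, -30, 0, 0, -17.6],
    [0, 49, 168, -15, 0, 0, -17.6],
    [0, 49, 168, -8, 0, 0, -17.6],
    [0, 49, 168, -5, 0, 0, -17.6],
    [0, 49, 168, -5, 0, 0, -17.6],
    [0, 49, 168, -5, 0, 0, -17.6],
  ],
)

```text
time_s: 8.53
tool_pos: [0.6428, 0.0798, 0.0269]
orientation: [-0.0, 0.779, 0.627, 0.0]
contact_force: [-0.2, 0.5, -0.7]
opening: 0.0156
gripper_force: 25.0
```

>>> play_rows(
  motion=[
    [0.6, 0, 0, 0, 0, 0, 0],
    [0.6, 0, 0, 0, 0, 0, 0],
    [0.6, 0, 0, 0, 0, 0, 0],
    [0.6, 0, 0, 0, 0, 0, 0],
    [0.6, 0, 0, -10, 0, 0, 0],
    [0.6, 0, 0, -40, 0, 0, 0],
    [0.6, 0, 0, -75, 0, 0, 0],
    [0.6, -25, -15, -100, 0, 0, -3],
    [0.6, -55, -30, -120, 0, 0, -6],
    [0.6, -85, -50, -140, 0, 0, -9],
    [0.6, -115, -70, -160, 0, 0, -12.4],
    [0.6, -145, -90, -180, 0, 0, -12.4],
    [0.6, -170, -105, -196, 0, 0, -12.4],
    [0.6, -177, -108, -196, 0, 0, -12.4],
    [1, -177, -108, -196, 0, 0, -12.4],
    [1, -177, -108, -196, 0, 0, -12.4],
    [1, -177, -108, -196, 0, 0, -12.4],
    [1, -177, -108, -196, 0, 0, -12.4],
    [1, -177, -108, -196, 0, 0, -12.4],
  ],
)

```text
time_s: 10.12
tool_pos: [0.5, -0.0693, 0.2218]
orientation: [-0.001, 0.707, 0.708, -0.0]
contact_force: [0.1, -0.2, 0.8]
opening: 0.0826
gripper_force: 0.0
```

```bash
python3 - <<'E'
from h import *
d=cam("wrist"); cv2.imwrite("pics/w2.png",d["frame"]); P=cloud(d)
print(fit(P,.46,-.1113,"r"),fit(P,.46,-.1113,"l")[3][0])
E
```

```text
(array([ 0.4597, -0.1098]), 343, 1286, (np.float64(1109.0), np.int64(44), 0, 0, np.float32(1296.0), np.float32(1324.0), np.int64(1826))) 307.2
```

View pics/w2.png

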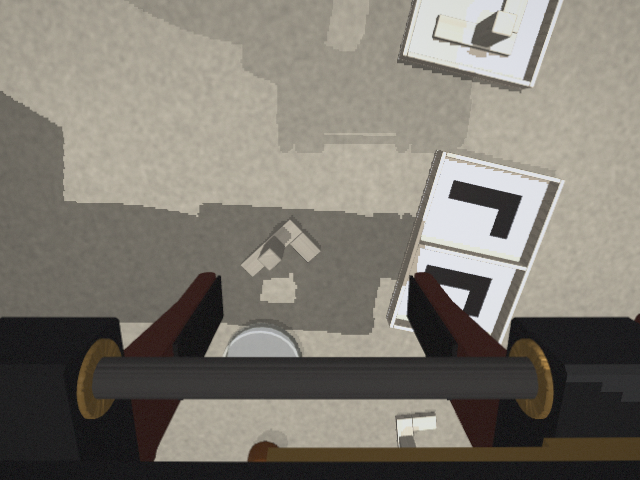

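>>> play_rows(
  motion=[
    [0.6, -8, -8, 5, 0, 0, -6],
    [0.6, -16, -16, 10, 0, 0, -12],
    [0.6, -25, -25, 20, 0, 0, -18],
    [0.6, -33, -33, 35, 0, 0, -25],
    [0.6, -40, -40.5, 55, 0, 0, -32],
    [0.6, -40, -40.5, 80, 0, 0, -38],
    [0.6, -40, -40.5, 105, 0, 0, -44],
    [0.6, -40, -40.5, 130, 0, 0, -44],
    [0.6, -40, -40.5, 155, 0, 0, -44],
    [0.6, -40, -40.5, 180, 0, 0, -44],
    [0.6, -40, -40.5, 195, 0, 0, -44],
    [0.6, -40, -40.5, 201, 0, 0, -44],
    [0.6, -40, -40.5, 201, 0, 0, -44],
    [0, -40, -40.5, 201, 0, 0, -44],
    [0, -40, -40.5, 201, 0, 0, -44],
    [0, -40, -40.5, 201, 0, 0, -44],
    [0, -40, -40.5, 201, 0, 0, -44],
    [0, -40, -40.5, 201, 0, 0, -44],
    [0, -40, -40.5, 201, 0, 0, -44],
    [0, -40, -40.5, 201, 0, 0, -44],
  ],
)

```text
time_s: 11.83
tool_pos: [0.4595, -0.1102, 0.0222]
orientation: [0.0, 0.391, 0.921, 0.0]
contact_force: [-0.5, 0.2, 5.8]
opening: 0.0155
gripper_force: 25.0
```

>>> play_rows(
  motion=[
    [0, 0, 0, -15, 0, 0, 0],
    [0, 0, 0, -40, 0, 0, 0],
    [0, 0, 0, -70, 0, 0, 0],
    [0, -10, 17, -75, 0, 0, 6],
    [0, -22, 37, -75, 0, 0, 13],
    [0, -37, 61, -75, 0, 0, 20],
    [0, -52, 86, -75, 0, 0, 27],
    [0, -67, 111, -75, 0, 0, 34],
    [0, -82, 136, -75, 0, 0, 41],
    [0, -97, 161, -75, 0, 0, 48],
    [0, -107, 177, -75, 0, 0, 54],
    [0, -111, 184, -75, 0, 0, 56.5],
    [0, -111, 184, -75, 0, 0, 56.5],
    [0, -111, 184, -55, 0, 0, 56.5],
    [0, -111, 184, -30, 0, 0, 56.5],
    [0, -111, 184, -15, 0, 0, 56.5],
    [0, -111, 184, -8, 0, 0, 56.5],
    [0, -111, 184, -5, 0, 0, 56.5],
    [0, -111, 184, -5, 0, 0, 56.5],
    [0, -111, 184, -5, 0, 0, 56.5],
  ],
)

```text
time_s: 13.5
tool_pos: [0.6687, -0.0623, 0.0272]
orientation: [0.0, 0.78, 0.626, 0.0]
contact_force: [-0.0, -0.3, -1.1]
opening: 0.0159
gripper_force: 25.0
```

>>> play_rows(
  motion=[
    [0.6, 0, 0, 0, 0, 0, 0],
    [0.6, 0, 0, 0, 0, 0, 0],
    [0.6, 0, 0, 0, 0, 0, 0],
    [0.6, 0, 0, 0, 0, 0, 0],
    [0.6, 0, 0, -10, 0, 0, 0],
    [0.6, 0, 0, -40, 0, 0, 0],
    [0.6, 0, 0, -75, 0, 0, 0],
    [0.6, -25, -2, -100, 0, 0, -3],
    [0.6, -55, -4, -120, 0, 0, -6],
    [0.6, -85, -6, -140, 0, 0, -9],
    [0.6, -115, -8, -160, 0, 0, -12.5],
    [0.6, -145, -10, -180, 0, 0, -12.5],
    [0.6, -180, -12, -196, 0, 0, -12.5],
    [0.6, -215, -14, -196, 0, 0, -12.5],
    [0.6, -240, -16, -196, 0, 0, -12.5],
    [1, -247, -16, -196, 0, 0, -12.5],
    [1, -247, -16, -196, 0, 0, -12.5],
    [1, -247, -16, -196, 0, 0, -12.5],
    [1, -247, -16, -196, 0, 0, -12.5],
  ],
)

```text
time_s: 15.08
tool_pos: [0.5999, -0.2985, 0.2227]
orientation: [-0.0, 0.707, 0.707, 0.0]
contact_force: [-0.5, 0.1, -1.2]
opening: 0.076
gripper_force: 0.0
```

```bash
python3 - <<'E'
from h import *
d=cam("wrist"); cv2.imwrite("pics/w3.png",d["frame"]); P=cloud(d)
print(fit(P,.6046,-.3455,"r"),fit(P,.6046,-.3455,"l")[3][0],manip.get_state()["tool_pos"])
E
```

```text
(array([ 0.6047, -0.3449]), 331, 1194, (np.float64(1006.9), np.int64(96), 0, -1, np.float32(1215.0), np.float32(1220.0), np.int64(1892))) 174.90000000000003 [ 0.59996159 -0.29830918  0.222608  ]
```

>>> play_rows(
  motion=[
    [0.6, -15, 2, 20, 0, 0, -3],
    [0.6, -30, 4, 45, 0, 0, -6],
    [0.6, -46, 5, 70, 0, 0, -6],
    [0.6, -46, 5, 100, 0, 0, -6],
    [0.6, -46, 5, 130, 0, 0, -6],
    [0.6, -46, 5, 155, 0, 0, -6],
    [0.6, -46, 5, 180, 0, 0, -6],
    [0.6, -46, 5, 195, 0, 0, -6],
    [0.6, -46, 5, 201, 0, 0, -6],
    [0.6, -46, 5, 201, 0, 0, -6],
    [0.6, -46, 5, 201, 0, 0, -6],
    [0, -46, 5, 201, 0, 0, -6],
    [0, -46, 5, 201, 0, 0, -6],
    [0, -46, 5, 201, 0, 0, -6],
    [0, -46, 5, 201, 0, 0, -6],
    [0, -46, 5, 201, 0, 0, -6],
    [0, -46, 5, 201, 0, 0, -6],
    [0, -46, 5, 201, 0, 0, -6],
  ],
)

```text
time_s: 16.63
tool_pos: [0.6047, -0.3459, 0.022]
orientation: [0.0, 0.669, 0.743, 0.0]
contact_force: [-0.5, 0.4, 2.4]
opening: 0.016
gripper_force: 25.0
```

>>> play_rows(
  motion=[
    [0, 0, 0, -15, 0, 0, 0],
    [0, 0, 0, -40, 0, 0, 0],
    [0, 0, 0, -70, 0, 0, 0],
    [0, 20, 5, -75, 0, 0, 4],
    [0, 50, 12, -75, 0, 0, 8],
    [0, 85, 20, -75, 0, 0, 12],
    [0, 120, 29, -75, 0, 0, 16],
    [0, 155, 38, -75, 0, 0, 18.5],
    [0, 180, 44, -75, 0, 0, 18.5],
    [0, 189.5, 46, -75, 0, 0, 18.5],
    [0, 189.5, 46, -70, 0, 0, 18.5],
    [0, 189.5, 46, -50, 0, 0, 18.5],
    [0, 189.5, 46, -30, 0, 0, 18.5],
    [0, 189.5, 46, -15, 0, 0, 18.5],
    [0, 189.5, 46, -8, 0, 0, 18.5],
    [0, 189.5, 46, -5, 0, 0, 18.5],
    [0, 189.5, 46, -5, 0, 0, 18.5],
    [0, 189.5, 46, -5, 0, 0, 18.5],
  ],
)

```text
time_s: 18.13
tool_pos: [0.6308, -0.1535, 0.027]
orientation: [0.0, 0.78, 0.626, 0.0]
contact_force: [-0.4, -0.5, -0.8]
opening: 0.0156
gripper_force: 25.0
```

>>> play_rows(
  motion=[
    [0.6, 0, 0, 0, 0, 0, 0],
    [0.6, 0, 0, 0, 0, 0, 0],
    [0.6, 0, 0, 0, 0, 0, 0],
    [0.6, 0, 0, 0, 0, 0, 0],
    [0.6, 0, 0, -10, 0, 0, 0],
    [0.6, 0, 0, -40, 0, 0, 0],
    [0.6, 0, 0, -75, 0, 0, 0],
    [0.6, 0, 0, -110, 0, 0, 0],
    [0.6, 20, -20, -150, 0, 0, 0],
    [0.6, 50, -50, -190, 0, 0, 0],
    [0.6, 80, -80, -200, 0, 0, 0],
    [0.6, 110, -110, -210, 0, 0, 0],
    [0.6, 140, -140, -220, 0, 0, 0],
    [0.6, 140, -150, -220, 0, 0, 0],
    [0.6, 140, -150, -220, 0, 0, 0],
  ],
)

```text
time_s: 19.38
tool_pos: [0.511, 0.02, 0.2488]
orientation: [-0.0, 0.779, 0.627, 0.001]
contact_force: [-0.7, -1.0, -0.7]
opening: 0.0526
gripper_force: 0.0
```

```bash
python3 - <<'E'
from h import *
a=cam("scene"); b=cam("side")
im=np.vstack([cv2.resize(x,None,fx=1.25,fy=1.25) for x in [a["frame"][170:390,80:600],b["frame"][140:400,150:640][:220, :]] if 0] or [a["frame"][170:370,100:560],b["frame"][140:400,190:450].copy()][:1]); 
A=cv2.resize(a["frame"][180:360,100:540],None,fx=1.6,fy=1.6); B=cv2.resize(b["frame"][140:400,200:480],None,fx=1.1,fy=1.1)
H=np.zeros((A.shape[0]+B.shape[0],max(A.shape[1],B.shape[1]),3),np.uint8); H[:A.shape[0],:A.shape[1]]=A; H[A.shape[0]:,:B.shape[1]]=B
cv2.imwrite("pics/end.png",H); print(H.shape)
P=np.r_[cloud(a),cloud(b)]
for x,y in [(.6624,.1657),(.6436,.0797),(.669,-.062),(.6304,-.1522)]:
    Q=P[np.hypot(P[:,0]-x,P[:,1]-y)<.025]; t=Q[(Q[:,2]>.05)&(Q[:,2]<.063)]; print(len(t),np.median(t,0).round(4),np.percentile(t[:,2],90).round(4))
for n,d in [("scene",a),("side",b)]:
    for t in ["tee","bar","dish","jar"]:
        for m in manip.mark_of(n,t)[:1]: print(n,t,round(m["score"],2),unproj(d,m["pixel"],0)[0].round(3))
E
```

```text
(574, 704, 3)
129 [0.6625 0.1645 0.055 ] 0.059
132 [0.6426 0.0778 0.0551] 0.0594
141 [ 0.6687 -0.0638  0.0553] 0.0591
143 [ 0.631  -0.1545  0.0553] 0.0586
scene tee 0.62 [0.592 0.345 0.   ]
scene bar 0.61 [0.47  0.356 0.   ]
scene dish 0.59 [ 0.448 -0.238  0.   ]
scene jar 0.93 [ 0.443 -0.365  0.   ]
side tee 0.65 [0.587 0.342 0.   ]
side bar 0.69 [0.478 0.364 0.   ]
side dish 0.63 [ 0.44  -0.232  0.   ]
side jar 0.87 [ 0.44  -0.371  0.   ]
```

View pics/end.png

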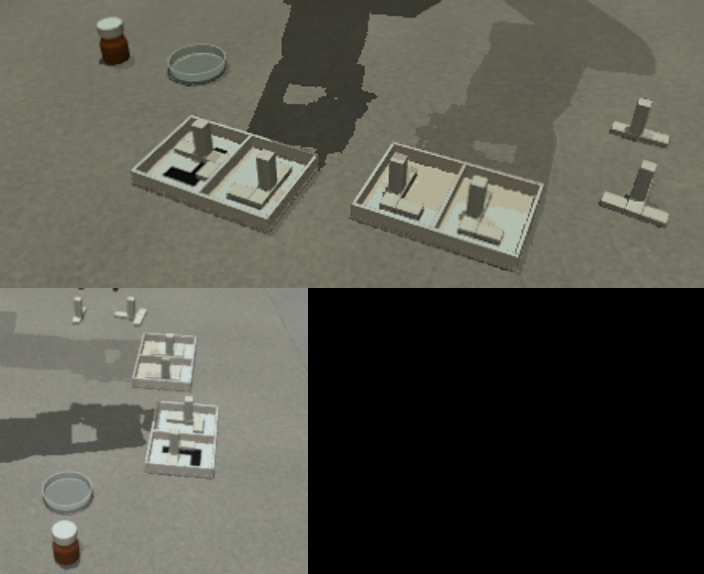

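The picture shows all four arms flat, one to a compartment (studs near 200,140; 265,170; 400,170; 478,200), and the T arm, straight arm, dish and jar where they stood.

```bash
python3 -c "
from plant import manip
print(manip.sign_off())"
```

```text
the job is handed in; nothing more can be done
None
```

The job is handed in: both left-hand arms are in the left-hand bin and both right-hand arms in the right-hand bin, one per compartment. The last pictures show them flat and stud up, with the T arm, straight arm, dish and jar still in place; the hand-in call gave no verdict.

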